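# Lever up the cabinet front and slip a shim under its plinth

### The job

The little cabinet should lean back a touch so that its door stays shut. Lever its front edge up with the pry bar over the round-topped block, push the hardboard shim well under the front of the plinth while the bar's own weight keeps the cabinet up, then let the cabinet down gently onto the shim, draw the bar out and lay it flat on the table well clear of the cabinet. Do not shove the cabinet out of its place or knock the other things about.

Things in the scene. Friction and masses are not known exactly. Their poses are not given: they have to be found in the camera images.
- cabinet: white plastic cabinet full of jars, 150 deep (x), 200 wide (y), 165 high, 1.6 to 2.2 kg, standing loose. Origin: centre of the 150 x 200 footprint at table height; its front (door with a pull standing out 8 mm) looks along its own -x: front face at x = -75 mm. Pried up at the front it tips back about the rear edge of its plinth (x = +75 mm); about 10 N at the lip lifts it.
- lip (a point): middle of the cabinet's lower front edge (underside of the floor panel), 16 mm above the table, axes as the cabinet's. Below it is a toe space 16 high, 18 deep, along the whole front; behind that the grey plinth that carries the cabinet: upright boards 16 high, the front board 12 thick (18 to 30 mm behind the front face), 190 wide.
- block: dark hardwood fulcrum block, loose, 30 deep (x), 40 wide (y), 14 high plus a rounded ridge along its y: 22 high in all (ridge radius 11, axis 11 mm above the table). Stands with its middle 30 to 38 mm in front of the cabinet's front face, up to 40 mm either side of the cabinet's middle, ridge about parallel to the face. Origin: centre of its underside.
- bar_mid (a point): balance point of the loose steel pry bar, 182 mm behind the toe's edge, 5 mm above the flat underside. Bar 320 long along its x (+x to the toe), 0.62 kg: toe 50 long, 26 wide, 4 thick; shaft 160 long, 22 wide, 10 thick; rubber grip 110 long, 26 wide, 14 high. Toe under the lip and across the block, its own weight keeps the grip end on the table and the cabinet's front up about 13 mm.
- bar_toe (a point): middle of the toe's edge of the pry bar, 2 mm above its underside; the bar lies flat, underside down, at the start
- bar_end (a point): middle of the other end (rubber grip) of the pry bar, 7 mm above its underside
- shim_mid (a point): centre of the loose brown hardboard shim, 100 long (x), 40 wide (y), 7 thick, flat on the table; both ends alike
- cup: clay-coloured ceramic cup, 80 across, 88 high, bystander; origin: centre of its underside
- tray_low: lower of two stacked yellow trays, 110 (x) x 150 (y) x 40 high each, bystander; origin: centre of its underside
- tray_top: upper yellow tray; origin: centre of its underside
- jar: glass jar, 60 across, 75 high, bystander; origin: centre of its underside
- crayon_a: wax crayon, 88 long, 11 thick, lying, bystander; origin: middle of its underside
- crayon_b: second wax crayon, likewise
- clip: silver steel clip, 32 wide, 14 high, lying on the cabinet's top, bystander; origin: middle of its underside

How it is judged:
By the outcome, as a careful person would: the job done as asked, in the order asked, and still so for the second after the job is handed in, with the robot touching nothing.
It also fails if it takes over 72 s, if anything falls off the work surface, if the arm or the gripper's body presses on something with over 40 N, if the wrist force passes 120 N, or if a joint passes its speed limit or range.

### The arm

A 6-joint arm with a two-finger parallel gripper is mounted at the origin on the work surface. World frame = base frame: x ahead of the robot, y to its left, z up, the work surface at z = 0. Lengths are in mm, angles in rad, forces in N, time in s.
With the tool pointing down it reaches from about 300 to 1000 mm from the base axis. Payload 5.1 kg.
Tool frame: the origin (TCP) lies on the front face of the gripper's body, between the roots of the fingers; the fingertips stand ctrl.tips_ahead ahead of it and the grasp point (between the pads) lies 59 mm ahead of it (ctrl.tips_ahead is the distance from the TCP to the fingertips, in mm); z points along the fingers, y is the line along which they close (so a half turn about z gives the same grasp; the last joint's range is limited). The gripper opens to 95 mm and grips with 3 to 60 N. Pads are 20 mm wide; open, the fingers measure 119 mm over their backs; the gripper's body (75 mm by 180 mm) begins 59 mm behind the grasp point.
Start: joints at [-1.275, 0.124, 1.65, -0, 1.367, -0.083], TCP at [240.341, -603.922, 292.256] pointing down, gripper open.
Joint ranges: [-2.61, 2.61], [-1.02, 2.33], [0.03, 2.71], [-1.35, 4.49], [0.32, 2.68], [-2.91, 2.91]. Speed limits (rad/s): [2.57, 2.57, 3.14, 3.14, 3.14, 3.14].

### API

Orientations are given as a 3x3 rotation matrix whose columns are the frame's x, y, z axes.
In Python, from cell import ctrl, imaging, job gives the robot as it stands.
- The arm moves only by the shell command python3 -m creep 'ROWS' [FORCE]. ROWS is JSON, a list of rows, each a list of 5 numbers: the shift along the tool's x, y, z in cm, then the turn about the tool's z in rad, then the opening, from 0 (shut) to 1 (fully open). In form: [[dx, dy, dz, roll, grip], ...]. A call has exactly 8 rows; each row is the pose to reach, as a shift and turn from the pose commanded when the call began, along the tool's axes at that moment; what a row does not reach only later rows make up. A row lasts 1/10 s, in which the tool goes at most 50 mm and 8.59 degrees, less where a joint would pass 70% of its speed; a pose out of reach is approached as far as the arm can. A call with a gripper value outside its range is refused whole. The fingers move at their own pace and stop on an object; FORCE is the grip in N (left out, the last holds). Time passes only in rows, so rows that repeat a pose let the fingers close, or fill a call up. It gives the time, the measured TCP pose, the force, the opening and the grip force at its end, in the units of the state.
- ctrl.observe(): the state, without advancing time (a new reading comes with each control period).
- imaging.capture(name): name is "scene" or "top" or "wrist"; returns a dict with "img" (420x560x3 uint8, red, green, blue), "intrinsics" (3x3 intrinsics, pixels), "rvec" (rotation vector, rad) and "tvec" (3), from world to camera coordinates, as OpenCV has them; the wrist camera has in their place "T_tool_cam" (4x4, takes a point from camera to tool coordinates, whose origin is the TCP and whose axes are the flange's). Camera axes: x right, y down, z forward; pixel columns grow to the right and rows downward; lengths in mm; the calibration is good to about 2 mm. The wrist camera is an equidistant fisheye: a pixel r from the principal point sees the ray r / f radians off the axis. A picture is of the moment at which its call begins: read the wrist's pose just before it. There is no depth.
- job.close_job(): hands the job in; it is judged then, once.
Trained networks look in a picture, given as the dict that the camera call returned (one of the last four; its "shot" number tells which), for a name from the list of things; names that differ only in an ending like _2 or _b are one class to them, and where a whole thing is asked for, a point or a joint stands for the part that bears it (a point fixed in the world has none). Each returns a list of dicts, best first, with "confidence" (0 to 1); they miss things now and then, are a little off and sometimes report something else, mostly with a low value. They report only what shows in the picture. A call takes as long as a camera call.
- imaging.masks_of(query, picture): "mask" (420x560 bool, what is visible of it).
- imaging.place_of(query, picture): "position" ([x, y, z] in mm, in the coordinates of the camera as it stood for that picture, good to about 4 mm: a listed point, or the origin of a listed thing).
The state is a dict: "t": time; "joints": joint angles; "qvel": joint speeds; "joint_torque": joint torques, N m; "eef_pos": TCP position; "eef_rot": TCP orientation; "wrist_force": force on the tool from outside, world axes, zero at the start; "wrist_torque": the same for the moment, N m; "finger_gap": finger opening in mm; "finger_force": force on a finger pad.
Only numpy, scipy, OpenCV 4.12 (cv2) and the standard library are available. Lean on these libraries where they do the work, as an engineer would, in place of code of your own. Each camera call takes 0.05 s, during which the arm holds its last target. There are 200 camera calls.

## Working session

There is one attempt and no reset: what is moved stays moved. The work goes in short steps, Python scripts to look and compute and a shell command to move; the robot and the scene stay as the last step left them, time stands still between calls to the robot, and variables do not carry over. Pictures are saved under pics/ and viewed, at most 13 in all, crops included, and the job is handed in when it is done.

```bash
mkdir -p pics; ls; cat > h.py <<'E'
import numpy as np, cv2
from cell import ctrl, imaging, job
def w(name,pic,p,st=None):
    p=np.array(p,float)
    if 'T_tool_cam' in pic:
        q=(np.array(pic['T_tool_cam'])@np.r_[p,1])[:3]
        return np.array(st['eef_rot'])@q+np.array(st['eef_pos'])
    R=cv2.Rodrigues(np.array(pic['rvec'],float))[0]
    return R.T@(p-np.array(pic['tvec'],float).ravel())
def look(cam,names,save=None):
    st=ctrl.observe(); pic=imaging.capture(cam)
    if save: cv2.imwrite('pics/'+save,pic['img'][:,:,::-1])
    for n in names:
        for r in imaging.place_of(n,pic)[:2]:
            print(cam,n,round(r['confidence'],2),w(cam,pic,r['position'],st).round(1))
    return pic,st
E
python3 - <<'E'
from h import *
N=['cabinet','lip','block','bar_mid','bar_toe','bar_end','shim_mid','cup','tray_low','jar','crayon_a','clip']
s=ctrl.observe(); print(np.round(s['eef_rot'],3), s['t'],ctrl.tips_ahead)
look('top',N,'top0.png'); look('scene',N,'scene0.png'); print(ctrl.observe()['t'])
E
```

```text
pics
[[ 0.929  0.37  -0.001]
 [ 0.37  -0.929  0.002]
 [ 0.    -0.002 -1.   ]] 0.0 77.60000000000001
top cabinet 0.74 [738.1 -54.2  -2.4]
top lip 0.68 [664.7 -64.3  13.9]
top block 0.49 [634.1 -78.7  -0.7]
top bar_mid 0.8 [ 422.7 -269.9    6.2]
top bar_toe 0.75 [763.5 -59.8 164.4]
top bar_toe 0.61 [ 603.3 -250.3   -1. ]
top bar_end 0.78 [ 283.3 -290.2    8.1]
top shim_mid 0.92 [ 4.675e+02  2.692e+02 -4.000e-01]
top cup 0.92 [ 7.122e+02 -3.075e+02  6.000e-01]
top jar 0.76 [ 574.8 -435.4   -1.1]
top crayon_a 0.53 [ 394.3 -453.3   -2.8]
top clip 0.41 [763.4 -60.2 164.2]
scene cabinet 0.88 [743.8 -59.3  -0.8]
scene lip 0.16 [728.  283.3  38.4]
scene block 0.72 [ 7.415e+02 -6.130e+01 -7.000e-01]
scene bar_mid 0.87 [ 422.6 -277.5    0.7]
scene bar_toe 0.75 [ 604.8 -251.6   -2. ]
scene bar_end 0.57 [ 286.8 -295.     9.4]
scene shim_mid 0.82 [475.  265.7   1.9]
scene cup 0.84 [ 7.176e+02 -3.045e+02 -4.000e-01]
scene jar 0.77 [ 581.  -437.8    1.4]
scene jar 0.41 [767.6 -65.  168.4]
scene crayon_a 0.53 [ 397.7 -460.3    1.4]
scene crayon_a 0.5 [6.313e+02 4.844e+02 4.000e-01]
scene clip 0.62 [770.3 -63.9 166.5]
1.3
```

View pictures.

View pics/top0.png

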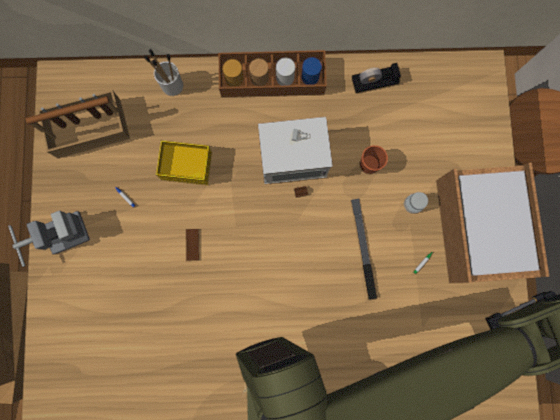

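View pics/scene0.png

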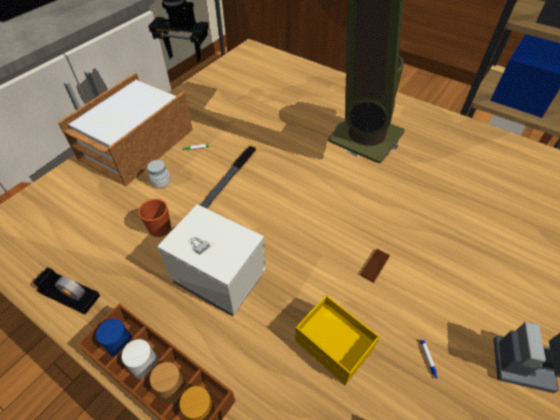

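```bash
python3 -m creep '[[3.2,-3.2,1.4,0.06,1],[6.4,-6.4,2.8,0.12,1],[9.6,-9.6,4.2,0.19,1],[12.8,-12.8,5.6,0.25,1],[16,-16,7,0.25,1],[19.2,-19.2,8.4,0.25,1],[22.4,-22.4,9.8,0.25,1],[25.1,-25.1,11,0.25,1]]' 20
cat >> h.py <<'E'
def to(x,y,z=None,yaw=None):
    "shift (cm) and roll from the present pose to a TCP target"
    s=ctrl.observe(); R=np.array(s['eef_rot']); p=np.array(s['eef_pos'])
    d=R.T@(np.array([x,y,p[2] if z is None else z])-p)/10
    cy=np.arctan2(R[1,0],R[0,0])
    print('shift',d.round(2),'roll',None if yaw is None else round(cy-yaw,3),'now',p.round(1),'yaw',round(cy,3),'t',s['t'],'gap',round(s['finger_gap'],1))
E
python3 - <<'E'
from h import *
look('wrist',['bar_mid','bar_toe','bar_end','block','lip','cabinet'],'w1.png')
to(380,-277.5,80,0.13)
E
```

```text
t: 2.1
eef_pos: [381.1, -275.8, 181.7]
eef_rot: [[0.992, 0.129, 0.0], [0.129, -0.992, 0.0], [0.0, -0.0, -1.0]]
wrist_force: [0.8, 0.8, -0.1]
finger_gap: 95.2
finger_force: 0.0
wrist bar_mid 0.71 [ 424.5 -276.9    6. ]
wrist bar_end 0.71 [ 285.6 -289.4    3.2]
shift [-0.07 -0.2  10.32] roll -0.003 now [ 380.8 -279.3  183.2] yaw 0.127 t 2.45 gap 95.0
```

View pics/w1.png

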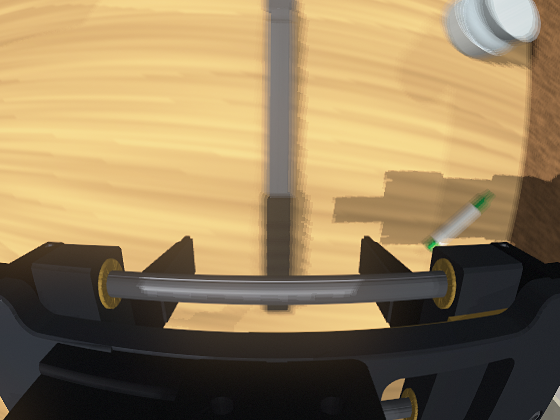

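The bar runs straight up the picture at column 279, midway between the fingers (165 and 390), parallel to the tool's x. Descend and grip.

```bash
python3 -m creep '[[0,0,4,0,1],[0,0,8,0,1],[0,0,10.1,0,1],[0,0,10.1,0,1],[0,0,10.1,0,0.2],[0,0,10.1,0,0.2],[0,0,10.1,0,0.2],[0,0,10.1,0,0.2]]' 10
python3 -m creep '[[0,0,0,0,0.2],[0,0,-1,0,0.2],[0,0,-2,0,0.2],[0,0,-4,0,0.2],[0,0,-6,0,0.2],[0,0,-8,0,0.2],[0,0,-9,0,0.2],[0,0,-9,0,0.2]]' 4
python3 - <<'E'
from h import *
to(0,0)
look('top',['bar_mid','bar_toe','bar_end'],'top1.png')
look('scene',['bar_mid','bar_toe','bar_end'],'s1.png')
E
```

```text
t: 3.25
eef_pos: [380.8, -278.3, 81.8]
eef_rot: [[0.992, 0.128, 0.001], [0.128, -0.992, -0.001], [0.001, 0.001, -1.0]]
wrist_force: [0.5, 0.1, -0.4]
finger_gap: 68.5
finger_force: 0.0
t: 4.05
eef_pos: [381.7, -278.7, 173.7]
eef_rot: [[0.992, 0.129, 0.004], [0.129, -0.992, -0.003], [0.003, 0.004, -1.0]]
wrist_force: [-0.4, 0.2, -0.3]
finger_gap: 19.2
finger_force: 0.0
shift [-34.27 -32.54  -0.23] roll None now [ 381.7 -278.7  173.7] yaw 0.129 t 4.05 gap 19.2
top bar_mid 0.68 [ 424.6 -270.6    1.2]
top bar_toe 0.63 [ 603.4 -246.9    1.3]
top bar_end 0.22 [729.8 286.1  42.7]
scene bar_mid 0.58 [ 423.9 -278.     1.4]
scene bar_end 0.6 [ 286.9 -294.7   11.1]
```

```bash
python3 -m creep '[[0,0,0,0,0.45],[0,0,1,0,0.45],[0,0,2,0,0.45],[0,0,3,0,0.45],[0,0,5,0,0.45],[0,0,7,0,0.45],[0,0,9,0,0.45],[0,0,9.2,0,0.45]]' 10
python3 -m creep '[[0,0,0,0,0.2],[0,0,0,0,0.2],[0,0,0,0,0.2],[0,0,0,0,0.2],[0,0,0,0,0.2],[0,0,0,0,0.1],[0,0,0,0,0.1],[0,0,0,0,0.1]]' 8
```

```text
t: 5.25
eef_pos: [380.6, -277.9, 77.8]
eef_rot: [[0.992, 0.128, -0.001], [0.128, -0.992, 0.001], [-0.001, -0.001, -1.0]]
wrist_force: [-1.0, 2.0, 10.3]
finger_gap: 42.7
finger_force: 4.5
t: 6.05
eef_pos: [380.4, -277.5, 78.9]
eef_rot: [[0.992, 0.128, -0.001], [0.128, -0.992, 0.001], [-0.001, -0.001, -1.0]]
wrist_force: [0.2, -0.6, -4.9]
finger_gap: 26.1
finger_force: 8.0
```

```bash
python3 -m creep '[[0,0,-0.5,0,0.1],[0,0,-2,0,0.1],[0,0,-3.5,0,0.1],[0,0,-5,0,0.1],[0,0,-6.5,0,0.1],[0,0,-8,0,0.1],[0,0,-9,0,0.1],[0,0,-9,0,0.1]]' 4
python3 - <<'E'
from h import *
look('scene',['bar_mid','bar_toe','bar_end'],'s2.png')
look('top',['bar_mid','bar_toe','bar_end'])
E
```

```text
t: 6.85
eef_pos: [381.2, -278.3, 170.9]
eef_rot: [[0.992, 0.129, 0.002], [0.129, -0.992, -0.002], [0.001, 0.002, -1.0]]
wrist_force: [-1.1, 0.5, -4.4]
finger_gap: 26.0
finger_force: 4.0
scene bar_mid 0.69 [ 421.1 -275.2   72. ]
scene bar_toe 0.69 [ 587.8 -252.4    1.9]
top bar_mid 0.76 [ 419.4 -268.8   70. ]
```

View pics/s2.png

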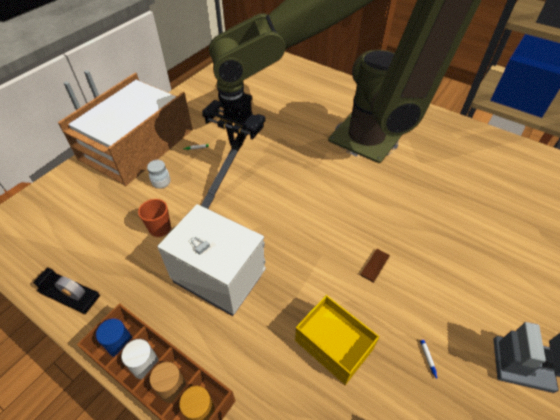

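```bash
python3 -m creep '[[0,0,0,0,0.1],[0,0,-1,0,0.1],[0,0,-3,0,0.1],[0,-2,-6,0,0.1],[0.5,-6,-9,0,0.1],[1,-9,-11,0.01,0.1],[1.5,-12,-12,0.03,0.1],[1.5,-12.7,-12,0.03,0.1]]' 60
python3 - <<'E'
from h import *
look('wrist',['bar_mid','bar_toe','block','lip','cabinet'],'w2.png')
look('top',['bar_mid','bar_toe','block','lip','cabinet'],'top2.png')
to(472,-95,170,.1)
E
```

```text
t: 8.05
eef_pos: [379.9, -148.1, 292.0]
eef_rot: [[0.995, 0.101, 0.005], [0.101, -0.995, -0.001], [0.004, 0.002, -1.0]]
wrist_force: [-0.3, -0.5, -5.8]
finger_gap: 25.1
finger_force: 60.0
wrist bar_mid 0.6 [ 416.4 -148.   194.3]
top bar_mid 0.85 [ 417.5 -142.4  187.2]
top bar_toe 0.91 [ 582.6 -126.4  118. ]
top block 0.7 [ 580.4 -439.5   -1.9]
top block 0.63 [ 6.343e+02 -7.730e+01  3.000e-01]
top lip 0.84 [659.6 -61.   12.1]
top lip 0.43 [ 291.  -156.7  248.5]
top cabinet 0.69 [737.  -54.8  -4.6]
shift [ 9.78 -4.6  11.9 ] roll -0.002 now [ 379.2 -150.4  289. ] yaw 0.098 t 8.65 gap 25.1
```

View pics/w2.png

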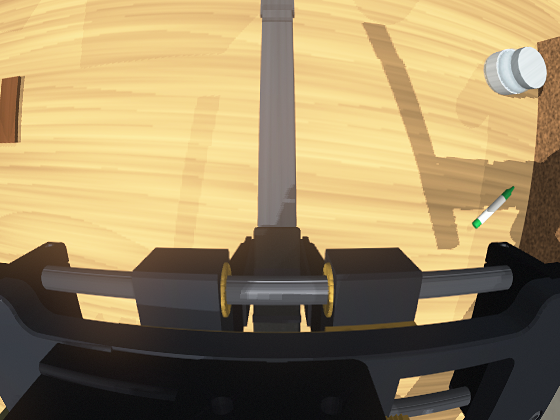

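```bash
cat > fit.py <<'E'
from h import *
from scipy.optimize import minimize
def fit(name,dims,p0,cams,pull=False):
    L,W,H=dims; C=np.array([[a*L/2,b*W/2,c] for a in(-1,1) for b in(-1,1) for c in(0,H)])
    ms=[]
    for c in cams:
        pic=imaging.capture(c); r=imaging.masks_of(name,pic)
        best=None
        for q in r[:4]:
            v,u=np.nonzero(q['mask']); 
            uv=cv2.projectPoints(np.array([[p0[0],p0[1],H/2]],float),np.array(pic['rvec'],float),np.array(pic['tvec'],float),np.array(pic['intrinsics'],float),None)[0].ravel()
            if len(u) and np.hypot(u.mean()-uv[0],v.mean()-uv[1])<25: best=q['mask'];break
        if best is not None: ms.append((c,pic,best))
    def iou(p,pr=False):
        s=0
        for c,pic,m in ms:
            R=np.array([[np.cos(p[2]),-np.sin(p[2]),0],[np.sin(p[2]),np.cos(p[2]),0],[0,0,1]])
            X=(C@R.T+[p[0],p[1],0])
            uv=cv2.projectPoints(X,np.array(pic['rvec'],float),np.array(pic['tvec'],float),np.array(pic['intrinsics'],float),None)[0].reshape(-1,2)
            K=8; im=np.zeros((420*4,560*4),np.uint8)
            cv2.fillConvexPoly(im,cv2.convexHull(((uv+.5)*4).astype(np.int32)),1)
            im=cv2.resize(im.astype(np.float32),(560,420),interpolation=cv2.INTER_AREA)
            s-=np.minimum(im,m).sum()/np.maximum(im,m).sum()
        return s/max(len(ms),1)
    def go(ms_):
        nonlocal ms
        ms=ms_
        r=minimize(iou,p0,method='Nelder-Mead',options=dict(initial_simplex=[p0,[p0[0]+6,p0[1],p0[2]],[p0[0],p0[1]+6,p0[2]],[p0[0],p0[1],p0[2]+.08]],xatol=.05,fatol=1e-4))
        print(name,[m[0] for m in ms_],r.x.round(3),round(-r.fun,3))
    for m in list(ms): go([m])
    pass
E
python3 - <<'E'
from fit import *
fit('cabinet',(150,200,165),[740,-57,.1],['top','scene'])
fit('block',(30,40,20),[635,-79,.1],['top'])
fit('shim_mid',(100,40,7),[471,267.5,.0],['top','scene'])
print(ctrl.observe()['t'])
E
```

```text
cabinet ['top'] [ 7.39666e+02 -5.88540e+01  7.80000e-02] 0.95
cabinet ['scene'] [ 7.42291e+02 -5.89790e+01  8.30000e-02] 0.942
block ['top'] [ 6.28073e+02 -8.22220e+01  1.84000e-01] 0.905
shim_mid ['top'] [4.69401e+02 2.65238e+02 6.30000e-02] 0.898
shim_mid ['scene'] [ 4.72681e+02  2.66317e+02 -2.40000e-02] 0.918
9.15
```

```bash
python3 - <<'E'
from h import *
to(418.9,-97.7,204,.08)
E
```

```text
shift [ 4.46 -4.81  8.53] roll 0.019 now [ 379.3 -150.   289.3] yaw 0.099 t 9.15 gap 25.2
```

```bash
python3 -m creep '[[0,-3,0,0.01,0.1],[0.5,-4.8,0,0.02,0.1],[1.5,-4.8,2.5,0.02,0.1],[3,-4.8,5,0.02,0.1],[4.2,-4.8,7,0.02,0.1],[4.5,-4.8,8.5,0.02,0.1],[4.5,-4.8,8.5,0.02,0.1],[4.5,-4.8,8.5,0.02,0.1]]' 60
python3 - <<'E'
from h import *
p,s=look('top',['bar_toe','bar_mid','block'])
cv2.imwrite('pics/c3.png',cv2.resize(p['img'][100:250,220:420,::-1],None,fx=4,fy=4,interpolation=cv2.INTER_CUBIC))
to(418.9,-97.7,200,.08)
E
```

```text
t: 9.95
eef_pos: [419.3, -97.8, 204.4]
eef_rot: [[0.997, 0.079, -0.0], [0.079, -0.997, 0.0], [-0.0, -0.0, -1.0]]
wrist_force: [0.1, 0.1, -5.8]
finger_gap: 25.1
finger_force: 60.0
top bar_toe 0.58 [766.2 -61.4 161.5]
top block 0.65 [637.3 -77.4   2.3]
top block 0.25 [662.1 -60.   14.6]
shift [-0.09 -0.05  0.57] roll -0.001 now [419.8 -98.1 205.7] yaw 0.079 t 10.15 gap 25.1
```

View pics/c3.png

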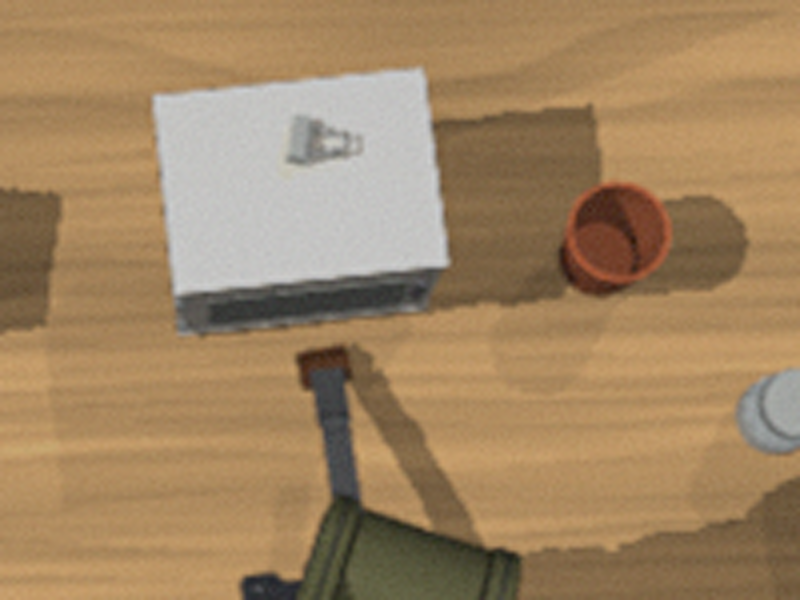

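Crop: toe end at (329,368) sits over the block (columns 297–350, middle row ~368); cabinet's lower front edge is at row ~325 there, i.e. ~34 mm ahead. Advance along the slope.

```bash
python3 -m creep '[[0,-0.3,0.8,0,0.1],[0.7,-0.3,1.1,0,0.1],[1.5,-0.3,1.5,0,0.1],[2.3,-0.3,1.9,0,0.1],[3.1,-0.3,2.3,0,0.1],[3.9,-0.3,2.6,0,0.1],[4.6,-0.3,3,0,0.1],[4.6,-0.3,3,0,0.1]]' 60
python3 - <<'E'
from h import *
p,s=look('top',[])
cv2.imwrite('pics/c4.png',cv2.resize(p['img'][150:250,240:373,::-1],None,fx=6,fy=6,interpolation=cv2.INTER_CUBIC))
to(418.9,-97.7,200,.08); print(ctrl.observe()['wrist_force'])
E
```

```text
t: 10.95
eef_pos: [466.1, -91.1, 173.9]
eef_rot: [[0.997, 0.079, 0.001], [0.079, -0.997, 0.0], [0.001, -0.0, -1.0]]
wrist_force: [1.3, 0.4, -5.1]
finger_gap: 25.3
finger_force: 60.0
shift [-4.72  0.28 -2.59] roll -0.001 now [465.7 -91.2 174.2] yaw 0.079 t 11.0 gap 25.2
[ 1.03033151  0.28781524 -4.82595105]
```

View pics/c4.png

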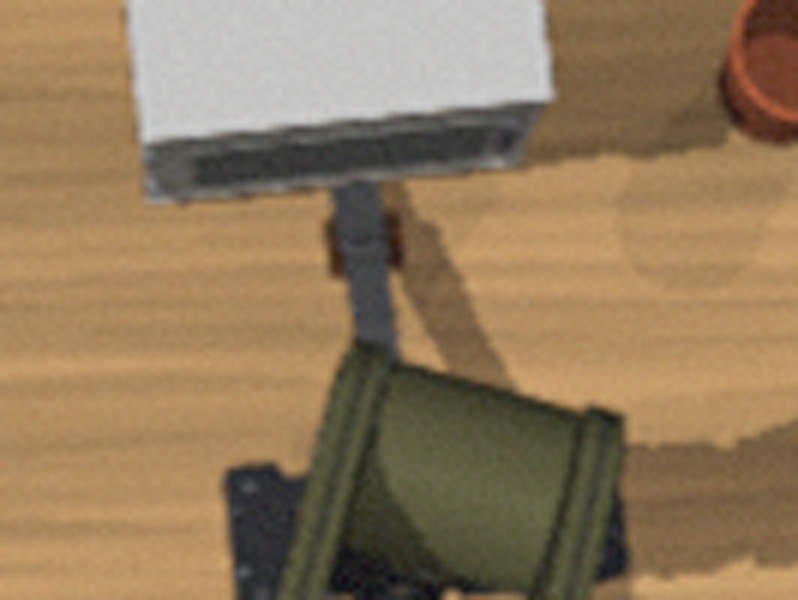

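```bash
python3 -m creep '[[0,0,0,0,0.1],[-0.1,0,0.3,0,0.1],[-0.3,0,0.8,0,0.1],[-0.5,0,1.4,0,0.1],[-0.8,0,2,0,0.1],[-1,0,2.7,0,0.1],[-1.2,0,3.4,0,0.1],[-1.3,0,4.1,0,0.1]]' 15
python3 -m creep '[[-0.1,0,0.6,0,0.1],[-0.2,0,1.2,0,0.1],[-0.3,0,1.8,0,0.1],[-0.4,0,2.4,0,0.1],[-0.4,0,3,0,0.1],[-0.4,0,3.6,0,0.1],[-0.4,0,4.2,0,0.1],[-0.4,0,4.6,0,0.1]]' 15
python3 - <<'E'
from h import *
p,s=look('scene',['lip','bar_mid','bar_end','cabinet'])
look('top',['lip','bar_mid','bar_end','block','cabinet'])
to(418.9,-97.7,200,.08); print(ctrl.observe()['wrist_force'])
E
```

```text
t: 11.8
eef_pos: [451.5, -92.2, 132.6]
eef_rot: [[0.997, 0.079, -0.001], [0.079, -0.997, 0.0], [-0.001, -0.0, -1.0]]
wrist_force: [-0.1, -0.1, -3.1]
finger_gap: 25.7
finger_force: 15.0
t: 12.6
eef_pos: [450.1, -92.5, 90.1]
eef_rot: [[0.997, 0.078, 0.003], [0.078, -0.997, 0.001], [0.003, -0.001, -1.0]]
wrist_force: [-5.3, 6.1, 21.6]
finger_gap: 25.7
finger_force: 15.0
scene bar_mid 0.86 [495.6 -91.6  12.4]
scene bar_end 0.76 [ 355.9 -100.5   10.8]
scene cabinet 0.57 [741.9 -61.6   7.5]
scene cabinet 0.26 [ 395.4 -459.2    0.7]
top lip 0.82 [664.3 -58.1  28. ]
top bar_mid 0.72 [ 713.7 -306.2   -2.8]
top block 0.6 [636.5 -76.   -2.4]
top block 0.55 [740.9 -59.2   2. ]
top cabinet 0.86 [737.3 -55.6   2.5]
shift [ -3.12   0.27 -11.01] roll -0.002 now [450.2 -92.4  90. ] yaw 0.078 t 13.15 gap 25.9
[-2.03546972  4.89001805 11.48937782]
```

```bash
python3 -m creep '[[0,0,0.2,0,0.1],[0,0,0.2,0,0.55],[0,0,0.2,0,0.55],[0,0,0.2,0,0.55],[0,0,0.2,0,0.55],[0,0,0.2,0,0.6],[0,0,-3,0,0.65],[0,0,-8,0,0.65]]' 15
python3 - <<'E'
from h import *
to(433,266.5,200,.03); print(ctrl.observe()['wrist_force'])
E
```

```text
t: 13.95
eef_pos: [445.4, -91.7, 164.3]
eef_rot: [[0.997, 0.079, -0.009], [0.079, -0.997, 0.003], [-0.008, -0.004, -1.0]]
wrist_force: [1.4, -1.2, 0.3]
finger_gap: 61.3
finger_force: 0.0
shift [  1.55 -35.82  -3.45] roll 0.049 now [445.4 -91.7 164.3] yaw 0.079 t 13.95 gap 61.3
[ 1.43463079 -1.17781808  0.34235752]
```

```bash
python3 -m creep '[[0,-4.5,-1,0,0.65],[0,-9,-1,0,0.65],[0,-13.5,-1,0,0.65],[0,-18,-1,0.05,0.65],[0.5,-22.5,-1,0.05,0.65],[1,-27,-1,0.05,0.65],[1.5,-31.5,-1,0.05,0.65],[1.5,-35.8,-1,0.05,0.65]]'
python3 - <<'E'
from h import *
p,s=look('wrist',['shim_mid'],'w5.png')
m=imaging.masks_of('shim_mid',p)
if m: print(m[0]['confidence'],cv2.minAreaRect(np.argwhere(m[0]['mask'])[:,::-1].astype(np.float32)))
to(433,266.5,80)
look('top',['lip'])
look('scene',['bar_end','cabinet'])
E
```

```text
t: 14.75
eef_pos: [434.7, 267.6, 177.3]
eef_rot: [[1.0, 0.029, 0.001], [0.029, -1.0, 0.0], [0.001, -0.0, -1.0]]
wrist_force: [1.5, 0.8, -0.6]
finger_gap: 62.0
finger_force: 0.0
wrist shim_mid 0.83 [473.7 262.5   0.6]
0.92 ((280.2680358886719, 169.54531860351562), (50.188636779785156, 120.37069702148438), 1.468800663948059)
shift [-0.13  0.09  9.7 ] roll None now [434.3 267.5 177. ] yaw 0.033 t 14.9 gap 62.0
top lip 0.66 [676.7 -68.8  26.7]
top lip 0.59 [667.1 -64.3  26.1]
scene bar_end 0.9 [ 358.6 -103.6   11.4]
scene cabinet 0.73 [739.5 -62.7   4.2]
scene cabinet 0.46 [ 356.9 -105.8    7.8]
```

View pics/w5.png

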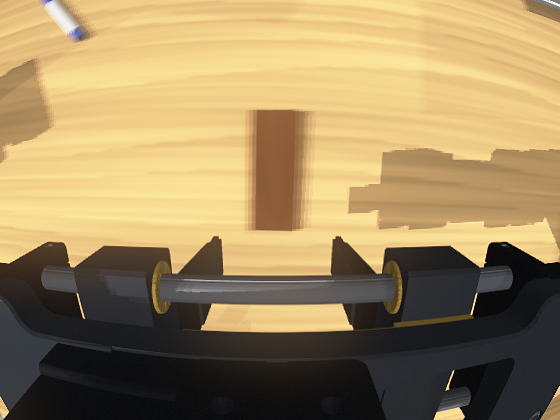

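Shim is centred between the fingers at column 280, rows 110–230, aligned with the tool. Cabinet stays up (lip z≈26). Grip the shim's near end.

```bash
python3 -m creep '[[0,0,4,0,0.65],[0,0,8,0,0.65],[0,0,9.4,0,0.6],[0,0,9.7,0,0.3],[0,0,9.7,0,0.3],[0,0,9.7,0,0.3],[0,0,9.7,0,0.3],[0,0,9.7,0,0.3]]' 30
python3 -m creep '[[0,0,0,0,0.3],[0,0,-1,0,0.3],[0,0,-3,0,0.3],[0,0,-5,0,0.3],[0,0,-5,0,0.3],[0,0,-5,0,0.3],[0,0,-5,0,0.3],[0,0,-5,0,0.3]]' 30
python3 - <<'E'
from h import *
look('top',['shim_mid']); look('scene',['shim_mid'])
to(0,0)
E
```

```text
t: 15.95
eef_pos: [435.9, 266.0, 82.0]
eef_rot: [[1.0, 0.029, 0.003], [0.029, -1.0, 0.001], [0.003, -0.001, -1.0]]
wrist_force: [-0.7, -0.9, 4.1]
finger_gap: 39.1
finger_force: 29.9
t: 16.75
eef_pos: [434.0, 265.2, 128.9]
eef_rot: [[1.0, 0.029, -0.002], [0.029, -1.0, -0.001], [-0.002, 0.001, -1.0]]
wrist_force: [-0.8, 0.2, -0.6]
finger_gap: 39.1
finger_force: 29.9
top shim_mid 0.57 [465.2 268.5  47.8]
scene shim_mid 0.86 [473.1 266.2  48.6]
shift [-44.19  25.28   0.06] roll None now [434.5 265.4 129.6] yaw 0.029 t 16.95 gap 39.1
```

```bash
python3 - <<'E'
from h import *
to(518,-27.7,86,.08)
E
```

```text
shift [ 7.51 29.53  4.37] roll -0.051 now [434.5 265.4 129.6] yaw 0.029 t 16.95 gap 39.1
```

```bash
python3 -m creep '[[1,4,0,0,0.3],[2,8,0,0,0.3],[3,12,0,-0.02,0.3],[4,16,0,-0.05,0.3],[5,20,0,-0.05,0.3],[6,24,0,-0.05,0.3],[7.5,28,1,-0.05,0.3],[7.5,29.5,2.5,-0.05,0.3]]'
python3 - <<'E'
from h import *
p,s=look('top',['shim_mid','lip','block'])
cv2.imwrite('pics/c6.png',cv2.resize(p['img'][130:260,210:383,::-1],None,fx=4.6,fy=4.6,interpolation=cv2.INTER_CUBIC))
to(518,-27.7,82.5,.08)
E
```

```text
t: 17.75
eef_pos: [520.6, -30.3, 106.5]
eef_rot: [[0.997, 0.076, 0.004], [0.076, -0.997, -0.001], [0.004, 0.002, -1.0]]
wrist_force: [0.5, 0.4, 0.4]
finger_gap: 38.7
finger_force: 29.9
top block 0.57 [635.4 -78.6  -3.4]
top block 0.48 [723.9 284.2  43.7]
shift [0.08 0.12 2.17] roll -0.002 now [517.2 -26.6 104.2] yaw 0.078 t 17.95 gap 39.1
```

View pics/c6.png

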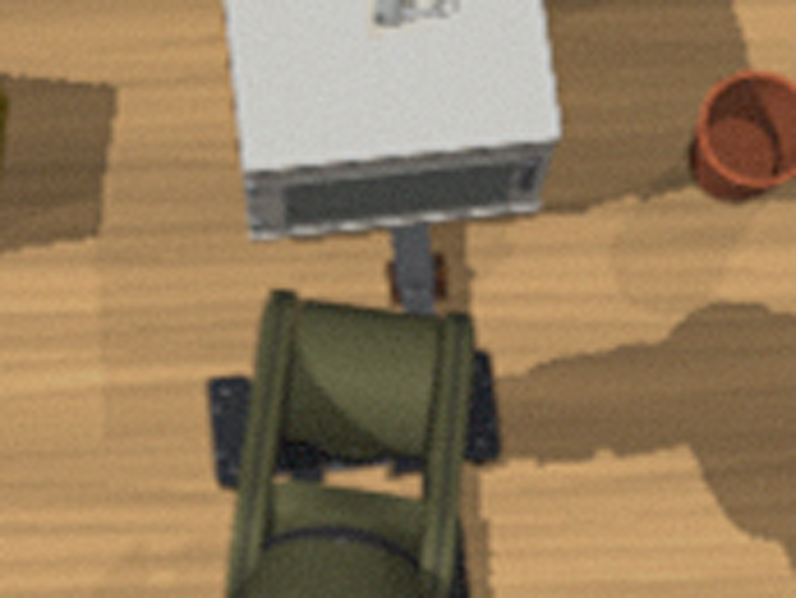

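```bash
python3 -m creep '[[0,-0.3,1.2,0,0.3],[0,-0.3,2,0,0.3],[2,-0.3,2.1,0,0.3],[3.8,-0.3,2.1,0,0.3],[5.4,-0.3,2.1,0,0.3],[7,-0.3,2.1,0,0.3],[8.3,-0.3,2.1,0,0.3],[9.2,-0.3,2.1,0,0.3]]'
python3 - <<'E'
from h import *
look('top',['lip']); look('scene',['cabinet','bar_end'])
to(611,-18,82)
E
```

```text
t: 18.75
eef_pos: [610.2, -15.7, 83.7]
eef_rot: [[0.997, 0.08, -0.0], [0.08, -0.997, 0.0], [-0.0, -0.0, -1.0]]
wrist_force: [-0.5, 0.6, -0.4]
finger_gap: 39.3
finger_force: 30.0
top lip 0.79 [663.5 -62.7  25.9]
scene bar_end 0.52 [ 358.2 -104.4   13.1]
shift [0.19 0.16 0.18] roll None now [609.  -16.6  83.8] yaw 0.079 t 19.0 gap 39.5
```

```bash
python3 -m creep '[[0,0,0.1,0,0.3],[0,0,0.1,0,0.52],[0,0,0.1,0,0.52],[0,0,0.1,0,0.52],[-1,0,0.1,0,0.52],[-2,0,0.2,0,0.52],[-3,0,0.4,0,0.52],[-3,0,0.4,0,0]]' 20
python3 -m creep '[[0,0,0,0,0],[0,0,0,0,0],[0,0,0,0,0],[0,0,0,0,0],[0,0,0,0,0],[0,0,0,0,0],[0,0,0,0,0],[0.5,0,0,0,0]]' 20
python3 - <<'E'
from h import *
look('top',['lip','shim_mid'])
to(611,-18,80)
E
```

```text
t: 19.8
eef_pos: [577.7, -19.3, 79.3]
eef_rot: [[0.997, 0.078, -0.002], [0.078, -0.997, 0.0], [-0.002, -0.0, -1.0]]
wrist_force: [-1.0, -0.7, -0.4]
finger_gap: 45.6
finger_force: 0.0
t: 20.6
eef_pos: [584.5, -18.9, 80.1]
eef_rot: [[0.997, 0.079, -0.001], [0.079, -0.997, 0.0], [-0.001, -0.0, -1.0]]
wrist_force: [0.2, 0.1, 0.4]
finger_gap: 0.4
finger_force: 0.0
top lip 0.62 [666.5 -62.5  26.7]
shift [2.57 0.11 0.04] roll None now [585.3 -18.9  80.4] yaw 0.079 t 20.75 gap 0.5
```

```bash
python3 -m creep '[[0.3,0,0.1,0,0],[0.7,0,0.1,0,0],[1.1,0,0.1,0,0],[1.5,0,0.1,0,0],[1.9,0,0.1,0,0],[2.3,0,0.1,0,0],[2.7,0,0.1,0,0],[2.7,0,0.1,0,0]]' 20
python3 - <<'E'
from h import *
to(450,-92,200,.079)
E
python3 -m creep '[[-1,0,0,0,0],[-4,0,-2,0,0.3],[-8,1,-6,0,0.55],[-11,3,-10,0,0.55],[-14,5,-10,0,0.55],[-16,6.5,-10,0,0.55],[-16,6.5,-10,0,0.55],[-16,6.5,-10,0,0.55]]'
python3 - <<'E'
from h import *
p,s=look('top',['lip','shim_mid','cabinet','bar_mid'])
cv2.imwrite('pics/c7.png',cv2.resize(p['img'][130:260,210:383,::-1],None,fx=4.6,fy=4.6,interpolation=cv2.INTER_CUBIC))
look('scene',['shim_mid','bar_mid','cabinet'])
to(450,-92,82,.079)
E
```

```text
t: 21.55
eef_pos: [612.4, -16.8, 79.4]
eef_rot: [[0.997, 0.079, 0.001], [0.079, -0.997, -0.0], [0.001, 0.0, -1.0]]
wrist_force: [-0.0, 0.4, -0.3]
finger_gap: 0.3
finger_force: 0.0
shift [-16.77   6.22 -12.07] roll -0.0 now [612.4 -16.8  79.4] yaw 0.079 t 21.55 gap 0.3
t: 22.35
eef_pos: [456.7, -94.2, 179.1]
eef_rot: [[0.997, 0.077, 0.0], [0.077, -0.997, 0.0], [0.0, -0.0, -1.0]]
wrist_force: [0.3, 0.3, 0.3]
finger_gap: 50.0
finger_force: 0.0
top lip 0.85 [663.7 -60.   26.8]
top shim_mid 0.52 [669.6  -9.6   3.1]
scene bar_mid 0.67 [ 581.  -438.3    3.2]
scene bar_mid 0.63 [493.7 -92.3  13.9]
scene cabinet 0.87 [744.3 -59.2   7.9]
scene cabinet 0.58 [ 577.7 -437.6    3.9]
shift [-0.73 -0.25  9.7 ] roll 0.0 now [457.6 -93.9 179. ] yaw 0.079 t 22.8 gap 52.3
```

View pics/c7.png

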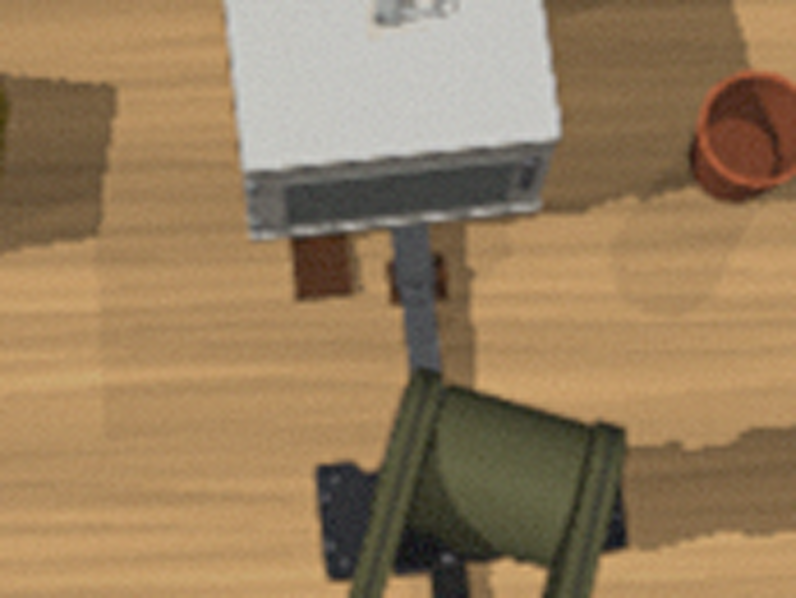

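Shim stands 43 mm out at (297–355, 238–300), so ~58 mm under the front; bar and block undisturbed. Regrip the bar.

```bash
python3 -m creep '[[-0.7,-0.2,2,0,0.55],[-0.7,-0.2,5,0,0.55],[-0.7,-0.2,8,0,0.55],[-0.7,-0.2,9.2,0,0.5],[-0.7,-0.2,9.2,0,0.1],[-0.7,-0.2,9.2,0,0.1],[-0.7,-0.2,9.2,0,0.1],[-0.7,-0.2,9.2,0,0.1]]' 12
python3 -m creep '[[0,0,0,0,0.1],[0,0,0,0,0.1],[0,0,-0.2,0,0.1],[0,0,-0.5,0,0.1],[0,0,-0.8,0,0.1],[0,0,-1.1,0,0.1],[0,0,-1.4,0,0.1],[0,0,-1.7,0,0.1]]' 12
python3 -m creep '[[0,0,-0.3,0,0.1],[0,0,-0.6,0,0.1],[0.1,0,-0.9,0,0.1],[0.1,0,-1.2,0,0.1],[0.2,0,-1.5,0,0.1],[0.2,0,-1.8,0,0.1],[0.3,0,-2.1,0,0.1],[0.3,0,-2.4,0,0.1]]' 12
python3 - <<'E'
from h import *
look('top',['lip','cabinet','shim_mid']); look('scene',['bar_mid','bar_end'])
to(450,-92,82,.079)
E
```

```text
t: 23.6
eef_pos: [451.4, -93.0, 89.0]
eef_rot: [[0.997, 0.079, 0.003], [0.079, -0.997, -0.001], [0.003, 0.001, -1.0]]
wrist_force: [0.1, 0.4, 1.6]
finger_gap: 25.9
finger_force: 12.0
t: 24.4
eef_pos: [449.9, -92.7, 104.2]
eef_rot: [[0.997, 0.079, -0.001], [0.079, -0.997, 0.0], [-0.001, -0.0, -1.0]]
wrist_force: [4.6, 1.2, -3.8]
finger_gap: 26.0
finger_force: 12.0
t: 25.2
eef_pos: [453.2, -92.5, 128.4]
eef_rot: [[0.997, 0.079, -0.0], [0.079, -0.997, 0.0], [-0.0, -0.0, -1.0]]
wrist_force: [0.1, 0.5, -4.6]
finger_gap: 25.9
finger_force: 12.0
top lip 0.57 [666.1 -60.7  19.1]
top cabinet 0.72 [ 7.376e+02 -5.510e+01 -3.000e-01]
top shim_mid 0.61 [671.5  -7.9  -0.8]
scene bar_mid 0.91 [497.7 -91.6  45.6]
shift [-0.33 -0.08  4.63] roll -0.0 now [453.4 -92.5 128.3] yaw 0.079 t 25.55 gap 25.8
```

```bash
python3 -m creep '[[0,0,0,0,0.1],[0,0,0,0,0.1],[-0.5,0,-0.1,0,0.1],[-1.3,0,-0.2,0,0.1],[-2.3,0,-0.4,0,0.1],[-3.3,0,-0.5,0,0.1],[-4.3,0,-0.8,0,0.1],[-5.5,0,-1.2,0,0.1]]' 60
python3 -m creep '[[-1.5,0,-0.5,0,0.1],[-3,0,-2,0,0.1],[-4,0,-4,0,0.1],[-5,0,-7,0,0.1],[-5,0,-7,0,0.1],[-5,0,-7,0,0.1],[-5,0,-7,0,0.1],[-5,0,-7,0,0.1]]' 60
python3 - <<'E'
from h import *
p,s=look('top',['lip','cabinet','shim_mid','block','bar_toe','bar_mid'])
cv2.imwrite('pics/c8.png',cv2.resize(p['img'][130:260,210:383,::-1],None,fx=4.6,fy=4.6,interpolation=cv2.INTER_CUBIC))
look('scene',['cabinet','bar_toe','bar_mid'])
to(381,-278,200,.129)
E
```

```text
t: 26.35
eef_pos: [396.5, -96.7, 139.7]
eef_rot: [[0.997, 0.079, -0.002], [0.079, -0.997, 0.0], [-0.002, -0.001, -1.0]]
wrist_force: [-0.4, 0.3, -6.1]
finger_gap: 25.6
finger_force: 60.0
t: 27.15
eef_pos: [347.7, -100.4, 208.3]
eef_rot: [[0.997, 0.079, -0.003], [0.079, -0.997, 0.002], [-0.003, -0.002, -1.0]]
wrist_force: [-0.2, 0.8, -5.6]
finger_gap: 25.2
finger_force: 60.0
top lip 0.92 [662.8 -64.5  24.2]
top cabinet 0.76 [735.6 -53.8   1. ]
top block 0.51 [ 6.383e+02 -7.690e+01 -1.000e-01]
top bar_toe 0.96 [568.8 -77.6  93.8]
top bar_toe 0.53 [ 578.6 -438.4   -1.8]
scene cabinet 0.63 [741.8 -62.5   5.8]
scene cabinet 0.51 [ 393.4 -459.7   -2.2]
scene bar_toe 0.55 [571.1 -82.9  93.9]
scene bar_mid 0.88 [395.7 -97.3 123.4]
shift [ 1.84 17.92  1.03] roll -0.05 now [ 348.5 -100.8  210.3] yaw 0.079 t 27.7 gap 25.5
```

View pics/c8.png

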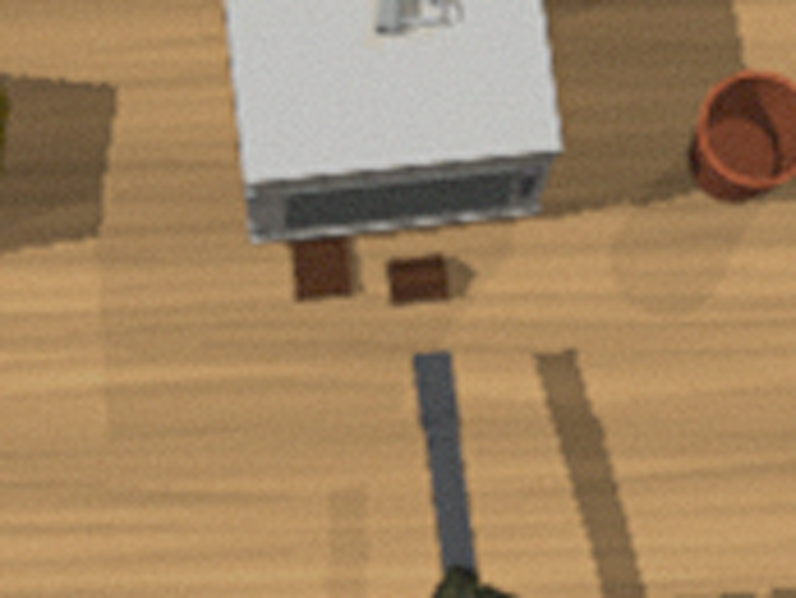

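```bash
python3 -m creep '[[0,3,0,0,0.1],[0,7,0,0,0.1],[0,11,0,-0.02,0.1],[-0.3,15,1,-0.05,0.1],[-0.3,17.8,3,-0.05,0.1],[-0.3,17.8,5.5,-0.05,0.1],[-0.3,17.8,8,-0.05,0.1],[-0.3,17.8,8.4,-0.05,0.1]]' 60
python3 -m creep '[[0,0,0,0,0.1],[0,0,0.6,0,0.1],[0,0,1.3,0,0.1],[0,0,2,0,0.1],[0,0,2.7,0,0.1],[0,0,3.4,0,0.1],[0,0,4,0,0.1],[0,0,4.5,0,0.1]]' 6
python3 - <<'E'
from h import *
to(360,-278,79.5,.129); print(ctrl.observe()['wrist_force'])
E
```

```text
t: 28.5
eef_pos: [357.7, -277.1, 122.8]
eef_rot: [[0.992, 0.128, -0.006], [0.128, -0.992, 0.005], [-0.005, -0.006, -1.0]]
wrist_force: [-0.7, 0.8, -6.2]
finger_gap: 25.4
finger_force: 60.0
t: 29.3
eef_pos: [359.9, -278.3, 81.5]
eef_rot: [[0.992, 0.128, 0.0], [0.128, -0.992, 0.001], [0.0, -0.001, -1.0]]
wrist_force: [-1.8, 6.2, 8.3]
finger_gap: 25.9
finger_force: 6.0
shift [ 0.01 -0.03  0.2 ] roll -0.001 now [ 359.9 -278.3   81.5] yaw 0.128 t 29.3 gap 25.9
[-1.75700891  6.21619346  8.27248447]
```

```bash
python3 -m creep '[[0,0,0,0,0.5],[0,0,0,0,0.5],[0,0,0,0,0.5],[0,0,0,0,0.5],[0,0,0,0,0.5],[0,0,-2,0,0.55],[0,0,-6,0,0.55],[0,0,-11,0,0.55]]' 6
python3 - <<'E'
from h import *
p,s=look('top',['lip','shim_mid','bar_mid','bar_toe','bar_end'])
cv2.imwrite('pics/c9.png',p['img'][:,:,::-1])
look('scene',['cabinet','bar_toe','bar_mid','bar_end','cup'])
E
```

```text
t: 30.1
eef_pos: [358.3, -277.3, 190.3]
eef_rot: [[0.992, 0.128, -0.004], [0.128, -0.992, 0.004], [-0.003, -0.004, -1.0]]
wrist_force: [1.0, -0.7, -0.9]
finger_gap: 51.9
finger_force: 0.0
top lip 0.73 [664.1 -62.6  21. ]
top lip 0.29 [ 5.773e+02 -4.376e+02 -4.000e-01]
top shim_mid 0.65 [ 6.702e+02 -1.150e+01 -1.000e-01]
top shim_mid 0.59 [727.3 284.2  42. ]
top bar_mid 0.83 [ 402.5 -269.3    4.2]
top bar_toe 0.72 [ 581.5 -248.1    2.9]
top bar_end 0.32 [637.1 -74.9  -5.4]
scene cabinet 0.58 [742.8 -62.    1.6]
scene bar_toe 0.58 [ 584.5 -251.2    1.7]
scene bar_mid 0.68 [ 399.8 -276.9    2. ]
scene bar_end 0.96 [ 269.2 -293.3   10.8]
scene cup 0.97 [ 717.2 -306.4    3.5]
```

View pics/c9.png

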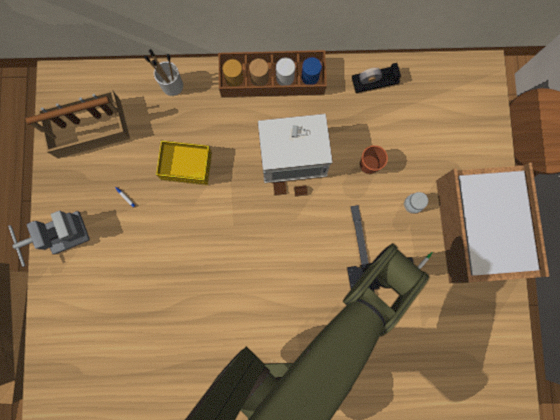

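The bar lies flat at (360,235), clear of the cabinet. The shim at (280,188) is under the front, the block is at (301,190), and the other things are unmoved. I'm handing in.

```bash
python3 -c "
from cell import job; print(job.close_job())"
```

```text
the job is handed in; nothing more can be done
None
```

The cabinet now leans back on the shim, which is about 58 mm under its front; the bar lies flat on the table well clear, nothing else looks moved, and the job was handed in at about 30 s of the 72 s allowed (the verdict was not shown to me).

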